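# Check a board clamp's grip with a gauge blade

## Task

Lift the gauge with the orange handle out of the stand and slide its blade straight down between the two white plates of the board clamp, gently, until the plates drag on both faces and their top edges lie within the red band on the blade. Finish while still holding the gauge by its handle at that depth, without letting go. Leave the blue and black gauges in the stand and do not disturb the circuit board, screwdriver and heat sink lying around.

Things in the scene. Friction and masses are not known exactly. Their poses are not given: they have to be found in the camera images.
- gauge_orange_handle (a point): centre of the orange handle of the gauge to use: a block 46 high (z), 34 wide (y), 14 thick (x), about 60 g. A steel blade 64 long, 24 wide (y), 3 thick (x) points straight down from its underside. The handle centre is 87 above the blade's tip. It starts hanging in any of the stand's three slots, the handle's underside resting on the stand's top
- gauge_orange_tip (a point): middle of the blade's lower, rounded tip edge, 87 below the handle centre; same axes (z up along the blade). A red band, 12 high, runs 30 to 42 above the tip on both faces
- gauge_orange: the whole orange gauge; origin at the blade's tip
- gauge_blue_handle (a point): centre of the blue handle of a like gauge (its top 46 above the stand), not to be used
- gauge_black_handle (a point): centre of the black handle of a like gauge (its top 46 above the stand), not to be used
- stand_top (a point): centre of the top face of the fixed grey gauge stand, 74 above the table; the stand is 52 wide (x), 190 long (y), its slots 8 wide (x) and 30 long (y), 60 apart along y, one at the centre. The gauges hang in them loosely, their x along the stand's x to within about 0.05 rad
- clamp_mouth (a point): middle of the board clamp's mouth, level with the top edges (lips) of its two white plates, 78 above the table. x: across the gap, square to the plates; y: along the plates (32 long); z up. The top 14 of each plate leans outward as a lead-in, the mouth about 17 wide at the lips; below, the gap is 1.5 wide when empty and opens for the blade. 57 deep. The blade goes in either way round
- clamp_carriage: floating carriage of the clamp with the rigid white plate (-x side of the gap); origin at table height below the mouth, same axes. It floats 6 either way along x on a soft spring (150 N/m), so the plates centre themselves on the blade; the mouth point is the blade's mid-plane when it touches the rigid plate
- clamp_jaw: sprung white plate (+x side of the gap) with a brass pin behind it; gives way up to 8 along x, 600 N/m, preloaded: it presses on the blade with about 4 N, and pushing the blade in takes some 5 to 10 N. Origin and axes as the carriage's when closed
- board: green circuit board 100 x 75 lying on the mat, 12 high with its parts; leave alone
- driver: screwdriver with a blue handle, 170 long, lying on the mat; leave alone
- spare_heatsink: finned aluminium heat sink 70 x 70 x 26 lying on the mat; leave alone
Not all that is in view belongs to the job. Of the things that look like the gauge_orange, the smallest one is meant.

How it is judged:
By the outcome, as a careful person would: the job done as asked, in the order asked, and still so for the second after the job is handed in, while the arm keeps its last pose, push and grip.
It also fails if it takes over 48 s, if anything falls off the work surface, if the arm or the gripper's body presses on something with over 40 N, if the wrist force passes 120 N, or if a joint passes its speed limit or range.

## Robot

A 6-joint arm with a two-finger parallel gripper is mounted at the origin on the work surface. World frame = base frame: x ahead of the robot, y to its left, z up, the work surface at z = 0. Lengths are in m, angles in rad, forces in N, time in s.
With the tool pointing down it reaches from about 0.275 to 0.85 m from the base axis. Payload 5.2 kg.
Tool frame: the origin (TCP) lies on the front face of the gripper's body, between the roots of the fingers; the fingertips stand 73 mm ahead of it and the grasp point (between the pads) lies 54 mm ahead of it (robot.tip_extent is the distance from the TCP to the fingertips, in m); z points along the fingers, y is the line along which they close (so a half turn about z gives the same grasp; the last joint's range is limited). The gripper opens to 85 mm and grips with 20 to 120 N. Pads are 22 mm wide; open, the fingers measure 114 mm over their backs; the gripper's body (76 mm by 85 mm) begins 54 mm behind the grasp point. The pads swing forward as they close: fully open they stand 13 mm farther back than shut.
Start: joints at [1.107, 0.259, 1.535, -0, 1.348, -0.203], TCP at [0.142, 0.531, 0.304] pointing down, gripper open.
Joint ranges: [-3.14, 3.14], [-0.91, 2.08], [0.19, 2.58], [-1.22, 4.36], [0.22, 2.71], [-3.12, 3.12]. Speed limits (rad/s): [2.57, 2.57, 3.14, 3.14, 3.14, 3.14].

## Interface

Orientations are given as a rotation vector (axis times angle).
In Python, from workcell import robot gives the robot as it stands. The module is installed in compiled form; this text tells all that it offers.
- The arm moves only by the tool carry_out, never from a script. Its argument "moves" is a list of rows, each a list of 6 numbers: the shift along the world's x, y, z normalised to -1 to 1, where 1 is 0.15 m, then the turn, a rotation vector about the world's x, y, z normalised to -1 to 1, where 1 is 120 degrees. A call has exactly 8 rows; each row is the pose to reach, as a shift and turn from the pose commanded when the call began; what a row does not reach only later rows make up. A row lasts 1/12 s, in which the tool goes at most 41.7 mm and 7.16 degrees, less where a joint would pass 70% of its speed; a pose out of reach is approached as far as the arm can. A call with a number of a shift or a turn outside -1 to 1 is refused whole. A call with a gripper value outside its range is refused whole. "jaw" is the opening, from -1 (shut) to 1 (fully open), set as the call begins (left out, the last holds). The fingers move at their own pace and stop on an object; "force" is the grip in N (left out, the last holds). Time passes only in rows, so rows that repeat a pose let the fingers close, or fill a call up. It gives the time, the measured TCP pose, the force, the opening and the grip force at its end, in the units of the state.
- robot.get_state(): the state, without advancing time (a new reading comes with each control period).
- robot.read_camera(name): name is "side" or "top" or "wrist"; returns (picture, depth): 480x640x3 uint8, blue, green, red; 480x640 float32, m along the optical axis (not along the pixel's ray), 0 where there is no reading.
- robot.calibration(name): a dict with "fx", "fy", "cx", "cy" (pixels), "k1" (the pictures are not rectified: a ray, as slopes to the right and down, at radius r is drawn at 1 + k1 r^2 times it, then the intrinsics apply), "view" (4x4, takes a point from world to camera coordinates); the wrist camera has in their place "T_tool_cam" (4x4, takes a point from camera to tool coordinates, whose origin is the TCP and whose axes are the flange's). Camera axes: x right, y up, looking along -z (the intrinsics and any distortion apply to the point x, -y, -z); pixel columns grow to the right and rows downward; lengths in m; the calibration is good to about 2 mm. A picture is of the moment at which its call begins: read the wrist's pose just before it. calibration takes no time and is no camera call.
- robot.job_done(): hands the job in; it is judged then, once.
The state is a dict: "time": time; "q": joint angles; "qvel": joint speeds; "joint_torque": joint torques, N m; "position": TCP position; "orientation": TCP orientation; "contact_force": force on the tool from outside, world axes, zero at the start; "torque": the same for the moment, N m; "finger_gap": opening from 0.0 (shut) to 1.0 (fully open); "grasp_force": force on a finger pad.
Only numpy, scipy, OpenCV 4.12 (cv2) and the standard library are available. Lean on these libraries where they do the work, as an engineer would, in place of code of your own. Each camera call takes 0.05 s, during which the arm holds its last target. There are 200 camera calls.

## Working session

There is one attempt and no reset: what is moved stays moved. The work goes in short steps, Python scripts to look and compute and a tool call to move; the robot and the scene stay as the last step left them, time stands still between calls to the robot, and variables do not carry over. Pictures are saved under pics/ and viewed, at most 10 in all, crops included, and the job is handed in when it is done.

Besides the shell and the picture viewer there is one more tool, called after "Call:" as name(argument=value, ...), one argument or row to a line, values as JSON. carry_out: Moves the arm, as the interface text tells. Scaled input: -1 to 1 covers 0.15 m each way for a shift and 120 degrees each way for a turn. Its arguments: {"type":"object","properties":{"moves":{"type":"array"},"jaw":{"type":"number"},"force":{"type":"number"}},"required":["moves"]}

```bash
mkdir -p pics; cat > h.py <<'E'
from workcell import robot
import numpy as np, cv2
from scipy.spatial.transform import Rotation as R
def cam(name):
    s=robot.get_state(); im,d=robot.read_camera(name); c=robot.calibration(name)
    if name=='wrist':
        T=np.eye(4);T[:3,:3]=R.from_rotvec(s['orientation']).as_matrix();T[:3,3]=s['position']
        M=T@np.array(c['T_tool_cam'])
    else: M=np.linalg.inv(np.array(c['view']))
    np.savez(f'{name}.npz',im=im,d=d,M=M,c=[c[k] for k in('fx','fy','cx','cy','k1')])
    return im,d
def ray(f,u,v):
    fx,fy,cx,cy,k1=f['c']
    K=np.array([[fx,0,cx],[0,fy,cy],[0,0,1.]])
    x,y=cv2.undistortPoints(np.array([[[u,v]]],float),K,np.array([k1,0,0,0,0.]))[0,0]
    return np.array([x,-y,-1.])
def pt(f,u,v,z=None):
    """world point by depth, or on plane z"""
    M=f['M'];r=ray(f,u,v)
    if z is None:
        return M[:3,:3]@(r*f['d'][int(round(v)),int(round(u))])+M[:3,3]
    w=M[:3,:3]@r;return M[:3,3]+w*(z-M[2,3])/w[2]
E
python3 - <<'E'
from h import *
for n in('side','top','wrist'):
    im,d=cam(n); cv2.imwrite(f'pics/{n}0.png',im)
s=robot.get_state();print(s['time'],s['position'],s['orientation'])
E
```

```text
0.15 [0.14165436 0.53112952 0.30325121] [-4.08455693e-01 -3.11445833e+00  2.15555768e-03]
```

View pics/top0.png

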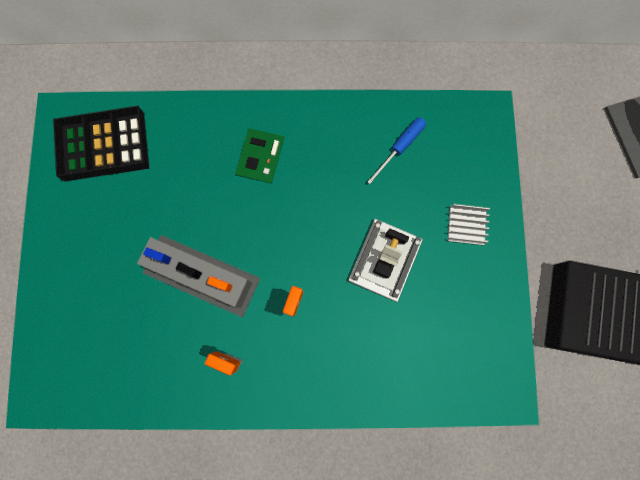

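View pics/side0.png

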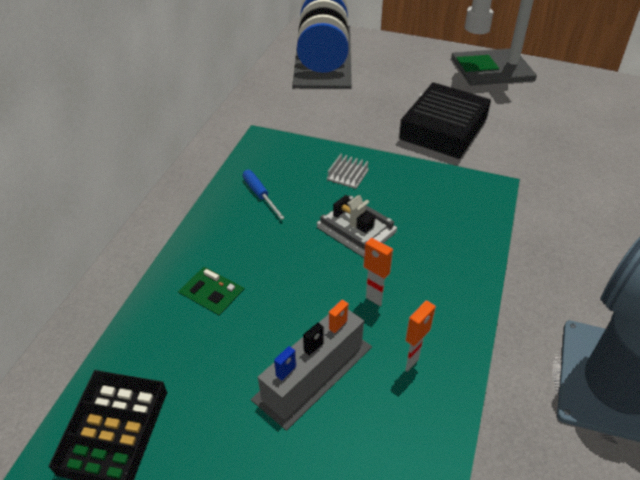

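The top view shows the stand with blue (155,256), black (188,270) and orange (219,284) handles, and the clamp near (386,260). The two larger orange gauges standing on the mat, at (292,300) and (222,364), are decoys. Next I'll enlarge the stand and clamp.

```bash
python3 - <<'E'
from h import *
t=np.load('top.npz');s=np.load('side.npz')
print('top cam',t['M'][:3,3],'side',s['M'][:3,3])
for u,v in((155,254),(188,269),(219,283),(292,300),(222,364),(240,283),(386,260),(388,258),(392,256),(200,262)): print(u,v,pt(t,u,v))
print('side')
for u,v in((340,315),(314,335),(286,360)): print(u,v,pt(s,u,v))
up=lambda im,x,y,w,h:cv2.resize(im[y:y+h,x:x+w],(400,300),interpolation=cv2.INTER_CUBIC)
a=np.vstack([np.hstack([up(t['im'],180,255,80,60),up(t['im'],346,215,80,60)]),np.hstack([up(s['im'],270,290,80,60),up(s['im'],310,190,80,60)])])
cv2.imwrite('pics/c1.png',a)
E
```

```text
top cam [ 0.41040406 -0.07208866  0.90378327] side [0.31471714 0.64340895 0.86021226]
155 254 [0.5252354  0.18933283 0.11816159]
188 269 [0.49978012 0.13268181 0.11923929]
219 283 [0.47617057 0.07994938 0.12234843]
292 300 [ 0.44686425 -0.04084239  0.14532414]
222 364 [0.34868258 0.06712829 0.14726222]
240 283 [0.48000717 0.05254974 0.0752303 ]
386 260 [ 0.51897069 -0.20268534  0.07671839]
388 258 [ 0.52304376 -0.20697904  0.07265278]
392 256 [ 0.5275467  -0.21537712  0.06567367]
200 262 [0.51743625 0.12424439 0.0722754 ]
side
340 315 [0.4702943  0.08861156 0.11024724]
314 335 [0.49427447 0.14392078 0.11961894]
286 360 [0.51965924 0.19638466 0.11547398]
```

View pics/c1.png

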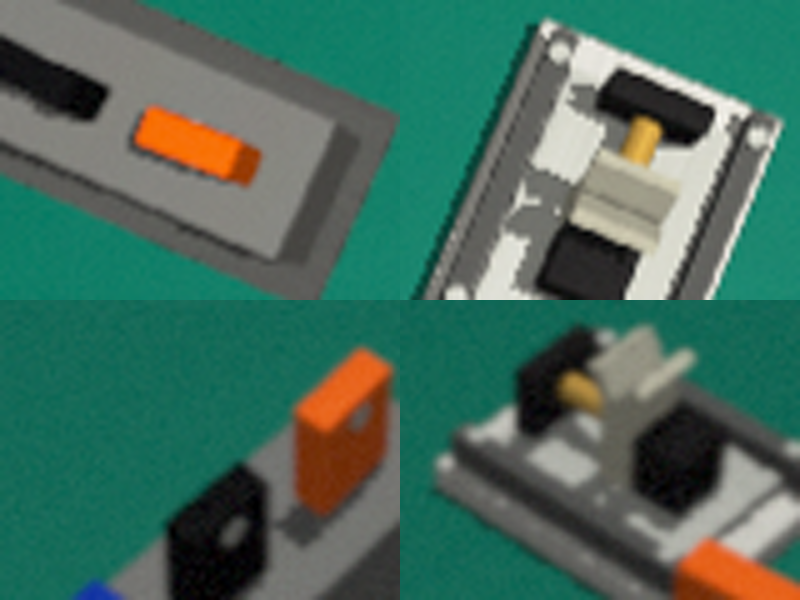

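View pics/wrist0.png

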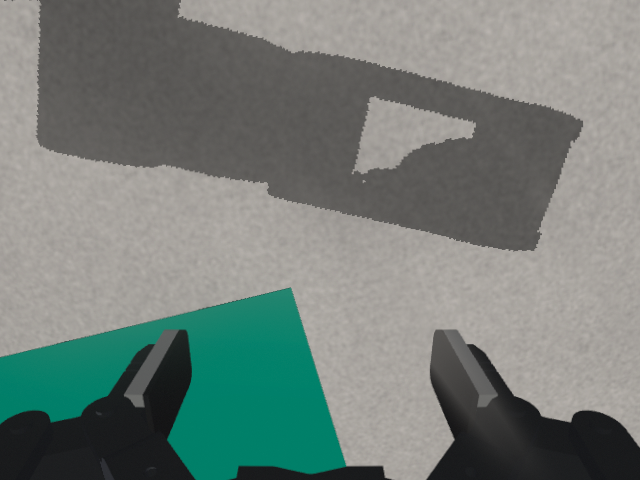

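The crops show the orange handle's top face centred near top-view pixel (218,283). The clamp trough runs from about (384,254) to (398,260), roughly parallel to the stand. The wrist view shows only bare table so far. Stand yaw is about -24°. I'll move over the stand and turn -99° so the fingers close across the handle's thickness.

Call:
carry_out(
  moves=[
    [0.09,-0.12,0,0,0,-0.035],
    [0.19,-0.25,0,0,0,-0.07],
    [0.28,-0.38,0,0,0,-0.105],
    [0.37,-0.5,0,0,0,-0.14],
    [0.46,-0.63,0,0,0,-0.175],
    [0.56,-0.75,0,0,0,-0.21],
    [0.65,-0.88,0,0,0,-0.245],
    [0.74,-1,0,0,0,-0.276],
  ],
  jaw=1,
)

```text
time: 0.82
position: [0.2531, 0.3802, 0.3037]
orientation: [-1.284, -2.867, 0.001]
contact_force: [0.2, -0.5, -1.0]
finger_gap: 1.0
grasp_force: 0.0
```

Call:
carry_out(
  moves=[
    [0.09,-0.12,0,0,0,-0.035],
    [0.19,-0.25,0,0,0,-0.07],
    [0.28,-0.38,0,0,0,-0.105],
    [0.37,-0.5,0,0,0,-0.14],
    [0.46,-0.63,0,0,0,-0.175],
    [0.56,-0.75,0,0,0,-0.21],
    [0.65,-0.88,0,0,0,-0.245],
    [0.74,-1,0,0,0,-0.276],
  ],
)

```text
time: 1.48
position: [0.3642, 0.2303, 0.3038]
orientation: [-2.048, -2.382, 0.001]
contact_force: [-0.2, 0.3, -0.1]
finger_gap: 0.998
grasp_force: 0.0
```

Call:
carry_out(
  moves=[
    [0.09,-0.12,0,0,0,-0.035],
    [0.19,-0.25,0,0,0,-0.07],
    [0.28,-0.38,0,0,0,-0.105],
    [0.37,-0.5,0,0,0,-0.14],
    [0.46,-0.63,0,0,0,-0.175],
    [0.56,-0.75,0,0,0,-0.21],
    [0.65,-0.88,0,0,0,-0.245],
    [0.74,-1,0,0,0,-0.276],
  ],
)

```text
time: 2.15
position: [0.4752, 0.0802, 0.3037]
orientation: [-2.642, -1.699, 0.001]
contact_force: [-0.6, -0.7, -1.0]
finger_gap: 1.003
grasp_force: 0.0
```

```bash
python3 - <<'E'
from h import *
im,d=cam('wrist'); cv2.imwrite('pics/w1.png',im)
s=robot.get_state();print(s['time'],s['position'],s['orientation'],s['contact_force'])
f=np.load('wrist.npz');print(f['M'],f['c'])
hsv=cv2.cvtColor(im,cv2.COLOR_BGR2HSV);m=cv2.inRange(hsv,(5,180,180),(20,255,255))
n,l,st,ce=cv2.connectedComponentsWithStats(m)
for i in range(1,n):
    if st[i,4]>200:print(st[i],ce[i],pt(f,*ce[i]),cv2.minAreaRect(np.argwhere(l==i)[:,::-1].astype(np.float32)))
E
```

```text
2.2 [0.47777602 0.07745845 0.30366979] [2.64437532e+00 1.69055093e+00 1.85452125e-04] [ 3.36578589 -3.10960531  0.34679168]
[[ 0.9098504   0.39154207  0.13735738  0.51104105]
 [-0.41493156  0.8601473   0.29661158  0.15806657]
 [-0.00201167 -0.32686608  0.94506853  0.37263207]
 [ 0.          0.          0.          1.        ]] [ 4.27479363e+02  4.27479363e+02  3.10348589e+02  2.45519342e+02
 -5.33526520e-02]
[301 213  22  50 931] [311.99677766 237.20300752] [0.47749218 0.08325783 0.11976748] ((312.07244873046875, 237.3689727783203), (50.0764274597168, 19.515687942504883), 85.2363510131836)
[ 115  317   33   54 1140] [130.13070175 337.10964912] [0.35237057 0.07852718 0.1456985 ] ((132.69296264648438, 341.2420654296875), (53.75275802612305, 28.879358291625977), 79.50852966308594)
[ 314  417   67   25 1454] [346.95392022 429.09078404] [ 0.44657909 -0.04100979  0.14602435] ((347.0077819824219, 429.1245422363281), (22.081912994384766, 66.37049865722656), 86.42366790771484)
```

View pics/w1.png

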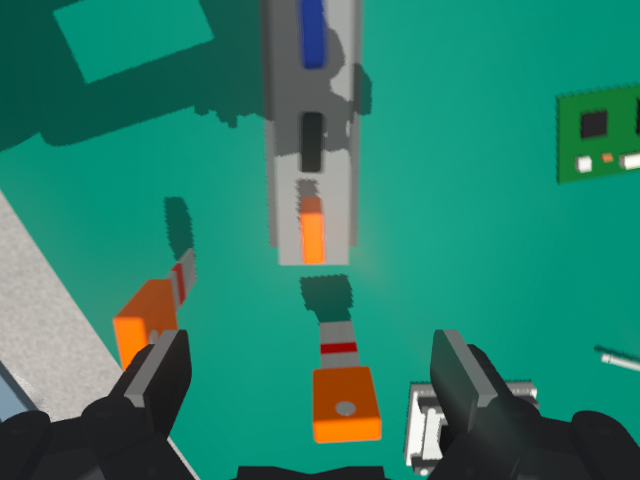

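The wrist view shows the orange handle in the stand at (312,230), in line with the black and blue ones. The clamp is at lower right and the decoys are lower left and bottom centre. Next I'll get a better handle pose from the orange pixels with depth, now that the arm is still.

```bash
cat >> h.py <<'E'
def cloud(f,m):
    vu=np.argwhere(m&(f['d']>0));fx,fy,cx,cy,k1=f['c']
    K=np.array([[fx,0,cx],[0,fy,cy],[0,0,1.]])
    x=cv2.undistortPoints(vu[:,None,::-1].astype(float),K,np.array([k1,0,0,0,0.]))[:,0]
    p=np.c_[x[:,0],-x[:,1],-np.ones(len(x))]*f['d'][m&(f['d']>0)][:,None]
    return p@f['M'][:3,:3].T+f['M'][:3,3]
def orange(im): return cv2.inRange(cv2.cvtColor(im,cv2.COLOR_BGR2HSV),(4,150,60),(22,255,255))>0
def rect(p):
    (c,s,a)=cv2.minAreaRect((p[:,:2]*1000).astype(np.float32)); return np.round(c,1),np.round(s,1),round(a,1)
E
python3 - <<'E'
from h import *
s=robot.get_state();print(s['time'],s['position'],s['orientation'],s['contact_force'])
cam('wrist')
for n in('wrist','top','side'):
    f=np.load(n+'.npz');p=cloud(f,orange(f['im']))
    c=np.array([.476,.081]);p=p[np.hypot(*(p[:,:2]-c).T)<.04]
    t=p[p[:,2]>np.percentile(p[:,2],98)-.006]
    print(n,'z',np.percentile(p[:,2],[5,50,95]),len(t),'rect',rect(t),t.mean(0))
for n in('wrist','top'):
    f=np.load(n+'.npz');p=cloud(f,f['d']>0)
    q=p[(np.hypot(*(p[:,:2]-[.5,.13]).T)<.11)&(abs(p[:,2]-.074)<.004)]
    print('stand',n,len(q),rect(q),q[:,2].mean())
f=np.load('top.npz');p=cloud(f,f['d']>0)
for u,v in((590-400,195),(660-400,225),(606-400,155),(680-400,180),(575-400,215),(650-400,248),):
    U,V=346+u/5,215+v/5;print('clamp',U,V,pt(f,U,V),pt(f,U,V,.078))
E
```

```text
2.2 [0.47777602 0.07745845 0.30366979] [2.64437532e+00 1.69055093e+00 1.85452125e-04] [ 3.36578589 -3.10960531  0.34679168]
wrist z [0.08981138 0.11862491 0.11992397] 1134 rect (array([476.3,  83.5]), array([33.6, 13.7]), 68.5) [0.47662834 0.08424013 0.11875385]
top z [0.08108747 0.11960052 0.12220649] 168 rect (array([476.5,  84.2]), array([34.2, 13.6]), 69.5) [0.4761068  0.08358422 0.1201393 ]
side z [0.08006581 0.10931306 0.12122743] 169 rect (array([475. ,  82.8]), array([34.8, 14.8]), 67.9) [0.4746128  0.08351192 0.11936775]
stand wrist 15369 (array([497.6, 131.2]), array([177.2,  52.2]), 66.4) 0.07296974790345813
stand top 2518 (array([500.6, 138.5]), array([190.2,  52.8]), 66.4) 0.07434105648277176
clamp 384.0 254.0 [ 0.53161034 -0.20160778  0.06292825] [ 0.5294378  -0.19928624  0.078     ]
clamp 398.0 260.0 [ 0.52641465 -0.23440221  0.01911698] [ 0.51869303 -0.22359868  0.078     ]
clamp 387.2 246.0 [ 0.54384839 -0.20557955  0.07671434] [ 0.54364095 -0.20537204  0.078     ]
clamp 402.0 251.0 [ 0.54312674 -0.24213685  0.02140128] [ 0.53461349 -0.23122943  0.078     ]
clamp 381.0 258.0 [ 0.52308085 -0.19455729  0.0728384 ] [ 0.52238093 -0.19379655  0.078     ]
clamp 396.0 264.6 [ 0.51083334 -0.22014678  0.07605673] [ 0.51059756 -0.21979918  0.078     ]
```

Handle centre is (0.476, 0.084), top at z 0.120, size 34×14, long axis at 68.6°; all three views agree. I'll descend partway and check the pose.

Call:
carry_out(
  moves=[
    [0,0.01,-0.08,0,0,0.012],
    [0.006,0.02,-0.16,0,0,0.024],
    [0.006,0.02,-0.26,0,0,0.024],
    [0.006,0.02,-0.37,0,0,0.024],
    [0.006,0.02,-0.48,0,0,0.024],
    [0.006,0.02,-0.58,0,0,0.024],
    [0.006,0.02,-0.66,0,0,0.024],
    [0.006,0.02,-0.69,0,0,0.024],
  ],
)

```text
time: 2.92
position: [0.4741, 0.085, 0.1985]
orientation: [-2.592, -1.77, 0.005]
contact_force: [-1.4, -0.3, -0.3]
finger_gap: 1.002
grasp_force: 0.0
```

Call:
carry_out(
  moves=[
    [0,0,0,0,0,0],
    [0,0,0,0,0,0],
    [0,0,0,0,0,0],
    [0,0,0,0,0,0],
    [0,0,0,0,0,0],
    [0,0,0,0,0,0],
    [0,0,0,0,0,0],
    [0,0,0,0,0,0],
  ],
)

```text
time: 3.58
position: [0.4758, 0.0844, 0.2006]
orientation: [2.595, 1.77, 0.0]
contact_force: [-0.6, -0.1, -0.0]
finger_gap: 1.002
grasp_force: 0.0
```

```bash
python3 - <<'E'
from h import *
for i in range(3):
    s=robot.get_state();th=np.degrees(np.arctan2(s['orientation'][1],s['orientation'][0]));print(s['time'],s['position'],2*th-90)
    cam('wrist')
f=np.load('wrist.npz');p=cloud(f,orange(f['im']))
p=p[np.hypot(*(p[:,:2]-[.476,.083]).T)<.04]
t=p[p[:,2]>np.percentile(p[:,2],98)-.006]
print(len(t),'rect',rect(t),t.mean(0))
E
```

```text
3.5833 [0.47576096 0.08438036 0.20058154] -21.423518721830078
3.6333 [0.4757345  0.08438367 0.20052858] -21.42702869676438
3.6833 [0.47570735 0.08438309 0.20047193] -21.426316127713193
2645 rect (array([476.6,  83.6]), array([34.6, 13.7]), 68.0) [0.47703919 0.08494594 0.1186979 ]
```

Call:
carry_out(
  moves=[
    [0.006,-0.004,-0.04,0,0,0],
    [0.006,-0.004,-0.09,0,0,0],
    [0.006,-0.004,-0.14,0,0,0],
    [0.006,-0.004,-0.19,0,0,0],
    [0.006,-0.004,-0.24,0,0,0],
    [0.006,-0.004,-0.28,0,0,0],
    [0.006,-0.004,-0.297,0,0,0],
    [0.006,-0.004,-0.297,0,0,0],
  ],
)

```text
time: 4.4
position: [0.4761, 0.0838, 0.1549]
orientation: [-2.595, -1.769, 0.002]
contact_force: [-0.4, -0.0, 0.1]
finger_gap: 0.997
grasp_force: 0.0
```

Call:
carry_out(
  moves=[
    [0,0,0,0,0,0],
    [0,0,0,0,0,0],
    [0,0,0,0,0,0],
    [0,0,0,0,0,0],
    [0,0,0,0,0,0],
    [0,0,0,0,0,0],
    [0,0,0,0,0,0],
    [0,0,0,0,0,0],
  ],
  jaw=-1,
  force=60,
)

```text
time: 5.07
position: [0.4768, 0.0838, 0.1562]
orientation: [2.595, 1.77, 0.001]
contact_force: [1.1, -0.7, 2.7]
finger_gap: 0.156
grasp_force: 58.5
```

Call:
carry_out(
  moves=[
    [0,0,0,0,0,0],
    [0,0,0,0,0,0],
    [0,0,0,0,0,0],
    [0,0,0,0,0,0],
    [0,0,0,0,0,0],
    [0,0,0,0,0,0],
    [0,0,0,0,0,0],
    [0,0,0,0,0,0],
  ],
)

```text
time: 5.73
position: [0.4769, 0.0838, 0.1562]
orientation: [2.595, 1.77, 0.001]
contact_force: [-0.4, 0.2, 5.7]
finger_gap: 0.157
grasp_force: 58.7
```

Gripped: the opening is about 13.3 mm, against a 14 mm handle. I'll lift it straight up.

Call:
carry_out(
  moves=[
    [0,0,0.06,0,0,0],
    [0,0,0.17,0,0,0],
    [0,0,0.3,0,0,0],
    [0,0,0.45,0,0,0],
    [0,0,0.6,0,0,0],
    [0,0,0.75,0,0,0],
    [0,0,0.9,0,0,0],
    [0,0,1,0,0,0],
  ],
)

```text
time: 6.4
position: [0.4767, 0.0838, 0.3082]
orientation: [2.595, 1.769, 0.002]
contact_force: [0.4, 0.6, -0.4]
finger_gap: 0.155
grasp_force: 58.9
```

Call:
carry_out(
  moves=[
    [0.02,-0.08,0,0,0,0],
    [0.06,-0.2,0,0,0,0],
    [0.1,-0.33,0,0,0,0],
    [0.13,-0.46,0,0,0,0],
    [0.17,-0.6,0,0,0,0],
    [0.2,-0.73,0,0,0,0],
    [0.22,-0.82,0,0,0,0],
    [0.23,-0.86,0,0,0,0],
  ],
)

```text
time: 7.07
position: [0.511, -0.0474, 0.3048]
orientation: [-2.597, -1.767, 0.002]
contact_force: [-0.1, -0.3, -0.8]
finger_gap: 0.155
grasp_force: 58.9
```

```bash
python3 - <<'E'
from h import *
for n in('top','wrist','side'):
    im,d=cam(n); cv2.imwrite(f'pics/{n}2.png',im)
s=robot.get_state();th=np.degrees(np.arctan2(s['orientation'][1],s['orientation'][0]));print(s['time'],s['position'],2*th-90,s['contact_force'],s['finger_gap'])
E
```

```text
7.2167 [ 0.51079476 -0.04528721  0.30527873] -381.4832498599172 [ 0.02547552 -0.28061115 -0.56530782] 0.1547496684099577
```

View pics/wrist2.png

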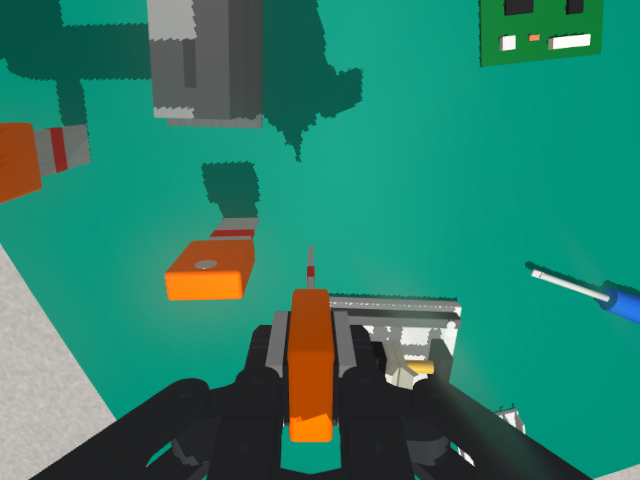

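The gauge is held straight, with the blade clear at (311,260) and the clamp at (400,360), partly hidden. From the top view the mouth is near (0.528,-0.213) with yaw about -22°. I'll go 70 mm past the clamp along -y so the wrist camera sees the mouth unobstructed.

Call:
carry_out(
  moves=[
    [0,-0.05,0,0,0,0],
    [0,-0.13,0,0,0,0],
    [-0.01,-0.22,0,0,0,0],
    [-0.01,-0.32,0,0,0,0],
    [-0.02,-0.43,0,0,0,0],
    [-0.02,-0.54,0,0,0,0],
    [-0.03,-0.65,0,0,0,0],
    [-0.03,-0.76,0,0,0,0],
  ],
)

```text
time: 7.88
position: [0.5063, -0.1601, 0.306]
orientation: [2.595, 1.771, -0.0]
contact_force: [0.1, 0.1, -0.7]
finger_gap: 0.157
grasp_force: 58.9
```

Call:
carry_out(
  moves=[
    [0,-0.12,0,0,0,0],
    [-0.01,-0.26,0,0,0,0],
    [-0.01,-0.4,0,0,0,0],
    [-0.02,-0.53,0,0,0,0],
    [-0.02,-0.64,0,0,0,0],
    [-0.03,-0.72,0,0,0,0],
    [-0.03,-0.77,0,0,0,0],
    [-0.03,-0.77,0,0,0,0],
  ],
)

```text
time: 8.55
position: [0.502, -0.276, 0.3057]
orientation: [2.597, 1.768, -0.0]
contact_force: [-0.2, -0.6, 0.8]
finger_gap: 0.155
grasp_force: 58.9
```

```bash
python3 - <<'E'
from h import *
for n in('top','wrist','side'):
    im,d=cam(n)
im,d=cam('wrist');cv2.imwrite(f'pics/w3.png',im)
s=robot.get_state();th=np.degrees(np.arctan2(s['orientation'][1],s['orientation'][0]));print(s['time'],s['position'],2*th-90,s['contact_force'],s['finger_gap'])
E
```

```text
8.75 [ 0.50215843 -0.27376123  0.30587269] -381.3723933306891 [-0.81407679  0.14832143 -1.24615993] 0.1521989244261022
```

View pics/w3.png

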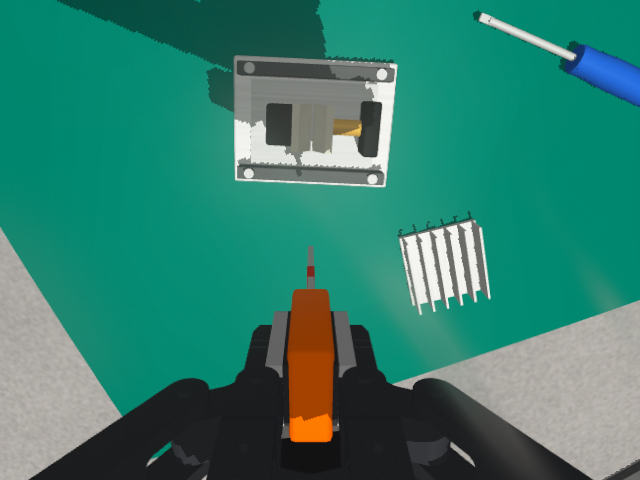

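```bash
python3 - <<'E'
from h import *
f=np.load('wrist.npz');im=f['im']
c=cv2.resize(im[95:170,260:360],(800,600),interpolation=cv2.INTER_CUBIC)
cv2.imwrite('pics/c3.png',cv2.convertScaleAbs(c,alpha=1.5))
p=cloud(f,f['d']>0);uv=np.argwhere(f['d']>0)
m=(uv[:,0]>95)&(uv[:,0]<170)&(uv[:,1]>285)&(uv[:,1]<335)&(p[:,2]>.068)&(p[:,2]<.09)
q=p[m];print(rect(q),np.percentile(q[:,2],[50,90,98]))
for n in('side','top'):
    g=np.load(n+'.npz');P=cloud(g,g['d']>0);a=P[(np.hypot(*(P[:,:2]-[.528,-.213]).T)<.03)&(P[:,2]>.068)&(P[:,2]<.095)];print(n,len(a),rect(a) if len(a)>5 else 0)
b=(uv[:,1]>300)&(uv[:,1]<325)&(uv[:,0]>240)&(uv[:,0]<288)&(p[:,2]>.13)
B=p[b];print('blade',B[:,2].min(),B[:,2].max());
for lo,hi in((.15,.175),(.175,.2),(.2,.225)):
    k=B[(B[:,2]>lo)&(B[:,2]<hi)]; print(lo,len(k),k.mean(0) if len(k) else 0)
print('frame rect base', rect(p[(uv[:,0]<190)&(uv[:,1]>230)&(uv[:,1]<400)&(p[:,2]>.008)&(p[:,2]<.03)]))
E
```

```text
(array([ 527.2, -212.4]), array([31.7, 28.7]), 66.2) [0.07449299 0.07660524 0.07751961]
side 149 (array([ 524.8, -213.5]), array([35.9, 30.5]), 65.6)
top 234 (array([ 527.7, -211.5]), array([32. , 28.7]), 66.1)
blade 0.1592302772504917 0.2132474562927736
0.15 62 [ 0.50627397 -0.26352827  0.16713188]
0.175 135 [ 0.50631012 -0.26343913  0.18888314]
0.2 98 [ 0.5062174  -0.26371587  0.20568764]
frame rect base (array([ 527.9, -212.8]), array([100.1, 130.6]), 65.9)
```

View pics/c3.png

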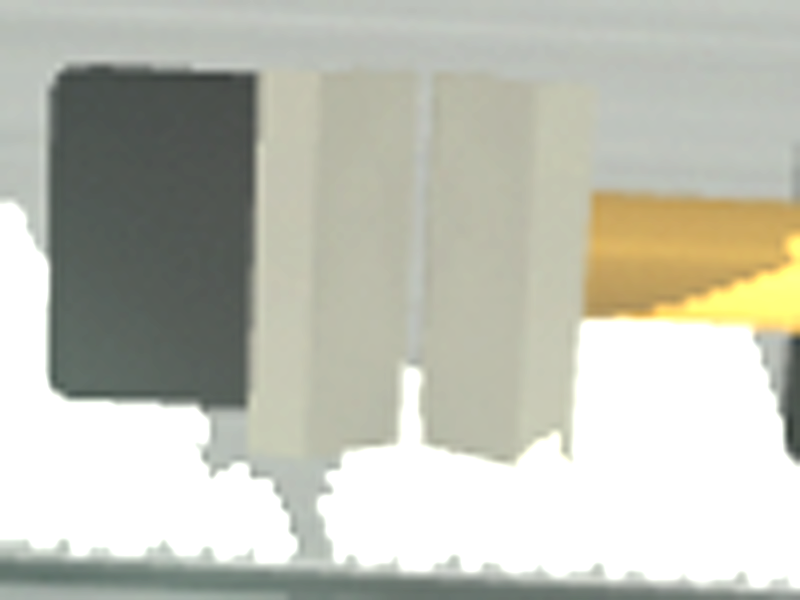

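The enlarged view shows the trough clearly: gap centred at (313,120) in the full picture, lips symmetric, mouth about 17 wide. The wrist, top and base-frame measurements all put the mouth at about (0.5275,-0.212), yaw -23.9°. The blade hangs vertically and is centred on the TCP. I'll move over the mouth with a -2.5° turn, then down to just above the lips.

Call:
carry_out(
  moves=[
    [0.01,0.03,0,0,0,-0.005],
    [0.04,0.09,0,0,0,-0.01],
    [0.07,0.17,0,0,0,-0.015],
    [0.11,0.26,0,0,0,-0.021],
    [0.14,0.34,0,0,0,-0.021],
    [0.165,0.39,0,0,0,-0.021],
    [0.172,0.413,0,0,0,-0.021],
    [0.172,0.413,0,0,0,-0.021],
  ],
)

```text
time: 9.42
position: [0.5282, -0.2116, 0.306]
orientation: [2.632, 1.715, 0.0]
contact_force: [-0.8, 0.1, -0.5]
finger_gap: 0.156
grasp_force: 58.9
```

Call:
carry_out(
  moves=[
    [0,0,-0.04,0,0,0],
    [0,0,-0.11,0,0,0],
    [0,0,-0.2,0,0,0],
    [0,0,-0.3,0,0,0],
    [0,0,-0.39,0,0,0],
    [0,0,-0.45,0,0,0],
    [0,0,-0.48,0,0,0],
    [0,0,-0.48,0,0,0],
  ],
)

```text
time: 10.08
position: [0.5272, -0.2128, 0.2322]
orientation: [-2.632, -1.71, 0.002]
contact_force: [-0.1, 0.4, -0.7]
finger_gap: 0.156
grasp_force: 58.9
```

```bash
python3 - <<'E'
from h import *
for n in('side','wrist','wrist'): im,d=cam(n)
s=robot.get_state();th=np.degrees(np.arctan2(s['orientation'][1],s['orientation'][0]));print(s['time'],s['position'],(2*th-90)%360-360,s['contact_force'])
f=np.load('wrist.npz');g=np.load('side.npz')
a=cv2.resize(f['im'][200:320,260:420],(400,300),interpolation=cv2.INTER_CUBIC)
b=cv2.resize(g['im'][150:240,300:420],(400,300),interpolation=cv2.INTER_CUBIC)
cv2.imwrite('pics/c4.png',cv2.convertScaleAbs(np.hstack([a,b]),alpha=1.4))
E
```

```text
10.2333 [ 0.52822218 -0.21314046  0.2344793 ] -23.95553332981939 [ 0.49199439  0.14153151 -0.00688527]
```

View pics/c4.png

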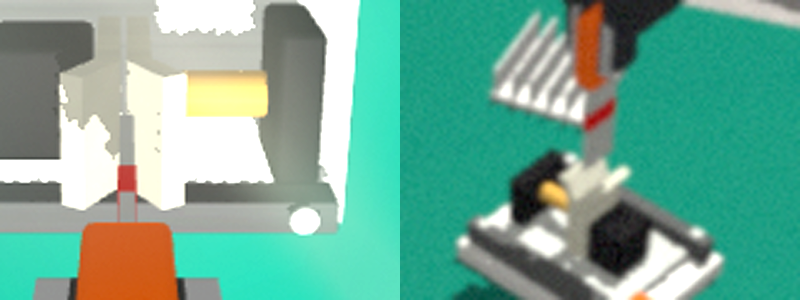

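The blade is parallel to the plates and centred over the gap (blade at column 126, gap at about 122–126 in the crop), tip about 10 mm above the lips. I'll lower it slowly.

Call:
carry_out(
  moves=[
    [0,0,-0.015,0,0,0],
    [0,0,-0.03,0,0,0],
    [0,0,-0.05,0,0,0],
    [0,0,-0.07,0,0,0],
    [0,0,-0.09,0,0,0],
    [0,0,-0.11,0,0,0],
    [0,0,-0.13,0,0,0],
    [0,0,-0.14,0,0,0],
  ],
)

```text
time: 10.9
position: [0.5277, -0.2126, 0.2122]
orientation: [-2.633, -1.712, 0.001]
contact_force: [-0.0, 0.5, 0.1]
finger_gap: 0.157
grasp_force: 58.9
```

Call:
carry_out(
  moves=[
    [0,0,-0.01,0,0,0],
    [0,0,-0.02,0,0,0],
    [0,0,-0.03,0,0,0],
    [0,0,-0.04,0,0,0],
    [0,0,-0.05,0,0,0],
    [0,0,-0.06,0,0,0],
    [0,0,-0.07,0,0,0],
    [0,0,-0.08,0,0,0],
  ],
)

```text
time: 11.57
position: [0.528, -0.2128, 0.2008]
orientation: [2.634, 1.712, 0.0]
contact_force: [1.2, -0.2, 3.0]
finger_gap: 0.156
grasp_force: 59.5
```

Tip is near z 0.055, with a 3 N drag as expected. I'll finish with another 13 mm or so, slowly.

Call:
carry_out(
  moves=[
    [0,0,-0.01,0,0,0],
    [0,0,-0.02,0,0,0],
    [0,0,-0.03,0,0,0],
    [0,0,-0.04,0,0,0],
    [0,0,-0.05,0,0,0],
    [0,0,-0.06,0,0,0],
    [0,0,-0.07,0,0,0],
    [0,0,-0.085,0,0,0],
  ],
)

```text
time: 12.23
position: [0.528, -0.2128, 0.1881]
orientation: [2.634, 1.712, 0.0]
contact_force: [0.7, -0.4, 3.6]
finger_gap: 0.156
grasp_force: 59.5
```

Call:
carry_out(
  moves=[
    [0,0,0,0,0,0],
    [0,0,0,0,0,0],
    [0,0,0,0,0,0],
    [0,0,0,0,0,0],
    [0,0,0,0,0,0],
    [0,0,0,0,0,0],
    [0,0,0,0,0,0],
    [0,0,0,0,0,0],
  ],
)

```text
time: 12.9
position: [0.5276, -0.2126, 0.1876]
orientation: [-2.633, -1.712, 0.001]
contact_force: [-0.6, -0.2, -3.8]
finger_gap: 0.156
grasp_force: 58.5
```

```bash
python3 - <<'E'
from h import *
for n in('side','wrist'): im,d=cam(n)
s=robot.get_state();print(s['time'],s['position'],s['contact_force'],s['torque'],s['finger_gap'])
f=np.load('wrist.npz');g=np.load('side.npz')
a=cv2.resize(f['im'][190:310,250:410],(400,300),interpolation=cv2.INTER_CUBIC)
b=cv2.resize(g['im'][160:235,310:410],(400,300),interpolation=cv2.INTER_CUBIC)
cv2.imwrite('pics/c5.png',np.hstack([a,b]))
hs=cv2.cvtColor(f['im'],cv2.COLOR_BGR2HSV);red=(cv2.inRange(hs,(0,150,60),(3,255,255))|cv2.inRange(hs,(172,150,60),(180,255,255)))>0
red[:, :290]=0;red[:,340:]=0
p=cloud(f,red);p=p[np.hypot(*(p[:,:2]-[.528,-.212]).T)<.03];print('red z',len(p),np.percentile(p[:,2],[2,50,98]) if len(p) else 0)
p=cloud(f,orange(f['im']));t=p[(np.hypot(*(p[:,:2]-[.528,-.212]).T)<.05)];print('handle z',np.percentile(t[:,2],[1,99]))
p=cloud(f,f['d']>0);q=p[(np.hypot(*(p[:,:2]-[.527,-.212]).T)<.028)&(p[:,2]>.066)&(p[:,2]<.084)];print('lips',np.percentile(q[:,2],[90,98]))
E
```

```text
13.0 [ 0.52758647 -0.21255473  0.18763204] [ 0.47991489 -0.80713313 -4.09028362] [-0.07369495 -0.00818505 -0.07600305] 0.1585964859318559
red z 75 [0.07061218 0.07698898 0.08268192]
handle z [0.10749153 0.15140465]
lips [0.07678533 0.07857531]
```

View pics/c5.png

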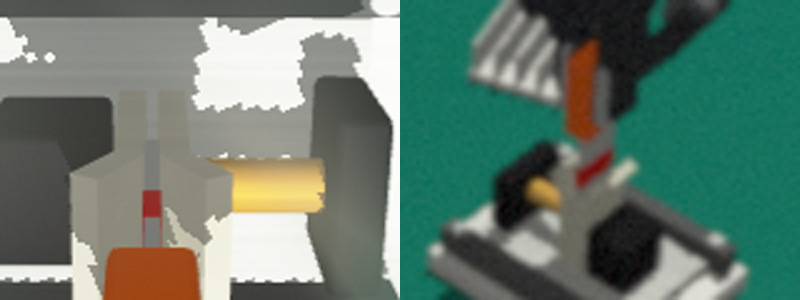

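The side view shows the lips partway up the red band and the blade square between the plates. The band spans z 0.071–0.083 with the lips at 0.078, and the handle is firmly held.

```bash
python3 -c "
from workcell import robot
print(robot.job_done())"
```

```text
the job is handed in; nothing more can be done
None
```

The job is handed in at about 13 s: the orange gauge is still held by its handle with its blade between the clamp plates and their top edges (z 0.078) inside the red band (z 0.071–0.083), and I saw no contact with the other items.

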